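# Snap the right cover onto a wiring enclosure

## Task

Pick out the one of the three covers that fits the open wiring enclosure, lay it level between the enclosure's two spring clips and let go of it. Then press it down on one end until that end snaps fully home under its clip, and after that press the other end home in the same way, feeling each end bottom out on its rest without pushing harder than 40 N. Leave the other covers, the screwdriver, the multimeter and the solder spool where they lie.

Things in the scene. Friction and masses are not known exactly. Their poses are not given: they have to be found in the camera images.
- enclosure: Open light-grey wiring enclosure screwed to the bench, 168 mm long (own x), 88 mm wide (own y). Origin: centre of the underside, on the bench. Long side walls with flared lead-ins stand 32 mm either side of its middle line, up to 64 mm high; end stops with flared tops stand 61 mm from the middle either side of each clip. The cover that fits (120 x 60 mm) lies lengthwise along x, either way round.
- enclosure_seat (a point): Point inside the enclosure on its middle, 32 mm above the bench: the lowest height of the seat. The cover seats on two steel rest bars across the box, 38 mm either side of the middle (under the press points), each set at its own unknown height: bar tops 32 to 39 mm, so a seated cover's top is at 37 to 44 mm, to be found by feel.
- enclosure_clip_a (a point): Nose tip of the spring clip at the enclosure's +x end: 56 mm from the middle, nose underside at 47 mm, clip 34 mm wide; above it a steep slope leads up and out to 62 mm from the middle at 60 mm height, then a 45 degree lead-in to 69 mm at 66 mm. Pressing the cover's end (about 8 to 16 N, by friction) drives the clip outward; then the end drops home and the clip springs back.
- enclosure_clip_b (a point): The same for the like clip at the enclosure's -x end.
- cover_120: Grey plastic cover, a flat plate 120 mm long (own x) by 60 mm wide (own y) and 5 mm thick, with an upright grip rib across its middle (14 mm along x, 46 mm along y, its top 29 mm above the underside; pinch the rib from above, fingers closing along the cover's x). Origin: centre of the underside. This is the one that fits the enclosure. About 0.12 kg.
- cover_120_press_a (a point): Point on the top face of the 120 mm cover, on its middle line 38 mm from the centre towards its +x end: where to press that end, with closed fingers. 
- cover_120_press_b (a point): The same point 38 mm from the centre towards the cover's -x end.
- cover_120_end_a (a point): Middle of the top edge of the 120 mm cover at its +x end, 60 mm from the centre. When that end is home under its clip this point is lower than 47 mm above the bench; resting on the clip it is about 60 mm.
- cover_120_end_b (a point): The same point at the cover's -x end.
- cover_100: Grey plastic cover, a flat plate 100 mm long (own x) by 60 mm wide (own y) and 5 mm thick, with an upright grip rib across its middle (14 mm along x, 46 mm along y, its top 29 mm above the underside; pinch the rib from above, fingers closing along the cover's x). Origin: centre of the underside. Too short for the enclosure.
- cover_140: Grey plastic cover, a flat plate 140 mm long (own x) by 60 mm wide (own y) and 5 mm thick, with an upright grip rib across its middle (14 mm along x, 46 mm along y, its top 29 mm above the underside; pinch the rib from above, fingers closing along the cover's x). Origin: centre of the underside. Too long for the enclosure.
- screwdriver: Screwdriver with a red handle, 190 mm long, lying on the bench. Bystander.
- multimeter: Red hand multimeter, 150 x 80 x 35 mm, lying on its back. Bystander. Origin: centre of its underside.
- solder_spool: Bare metal solder spool standing on its flange, 60 mm diameter, 40 mm high. Bystander. Origin: centre of its underside.

How it is judged:
On the way, in this order (a step that is already met when the one before it is completed fails the run):
1. the 120 mm cover lies level on both clip slopes, in line with the enclosure and let go of, neither end pressed down yet (horizontal distance between cover_120 and enclosure below 0.005 m and angle between the x axis of cover_120 and the x axis of enclosure, either way round below 0.13 rad and angle between cover_120's own z axis and vertical below 0.08 rad and z of each of cover_120_end_a, cover_120_end_b in the frame of enclosure above 0.051 m and height (world z) of cover_120 below 0.075 m and contact force between cover_120 and enclosure above 0.3 N and contact force between the fingers and cover_120 below 0.1 N), for 0.2 s.
2. the fingers press on one end, within 22 mm of its press point, with over 12 N, that end fully home under its clip on its rest bar, the other end still up ((((contact force between the fingers and cover_120 above 12 N and horizontal distance between the grasp point and cover_120_press_a below 0.022 m and z of cover_120_end_a in the frame of enclosure below 0.0475 m) and z of cover_120_end_b in the frame of enclosure above 0.051 m) or ((contact force between the fingers and cover_120 above 12 N and horizontal distance between the grasp point and cover_120_press_b below 0.022 m and z of cover_120_end_b in the frame of enclosure below 0.0475 m) and z of cover_120_end_a in the frame of enclosure above 0.051 m))), for 0.04 s.
3. the other end is home too (both under their clips), and fingers press within 22 mm of an end's press point with over 12 N (z of each of cover_120_end_a, cover_120_end_b in the frame of enclosure below 0.0475 m and ((contact force between the fingers and cover_120 above 12 N and horizontal distance between the grasp point and cover_120_press_a below 0.022 m and z of cover_120_end_a in the frame of enclosure below 0.0475 m) or (contact force between the fingers and cover_120 above 12 N and horizontal distance between the grasp point and cover_120_press_b below 0.022 m and z of cover_120_end_b in the frame of enclosure below 0.0475 m))), for 0.04 s.
At the end, for the whole second after the job is handed in: The 120 mm cover is on the enclosure, centred within 5 mm and in line within 0.13 rad, both ends fully home under the clips (top edge of each end lower than 47.5 mm above the bench), at rest; the other covers, screwdriver, multimeter and spool are within 20 mm of where they lay (horizontal distance between cover_120 and enclosure below 0.005 m and angle between the x axis of cover_120 and the x axis of enclosure, either way round below 0.13 rad and z of each of cover_120_end_a, cover_120_end_b in the frame of enclosure below 0.0475 m and linear speed of cover_120 below 0.01 m/s and distance of each of cover_100, cover_140, screwdriver, multimeter, solder_spool from where it was at the start of the episode below 0.02 m); the robot touches nothing.
It fails at once if the fingers push on the 120 mm cover with more than 40 N once an end of it is home under its clip (contact force between the fingers and cover_120 above 40 N and horizontal distance between cover_120 and enclosure below 0.02 m and height (world z) of cover_120 above 0.025 m and z of any of cover_120_end_a, cover_120_end_b in the frame of enclosure below 0.0475 m).
It fails at once if the 100 mm or the 140 mm cover is moved more than 20 mm (distance of any of cover_100, cover_140 from where it was at the start of the episode above 0.02 m).
It fails at once if the screwdriver, multimeter or solder spool is moved more than 20 mm (distance of any of screwdriver, multimeter, solder_spool from where it was at the start of the episode above 0.02 m).
It also fails if it takes over 54 s, if anything falls off the work surface, if the arm or the gripper's body presses on something with over 40 N, if the wrist force passes 120 N, or if a joint passes its speed limit or range.

## Robot

A 6-joint arm with a two-finger parallel gripper is mounted at the origin on the work surface. World frame = base frame: x ahead of the robot, y to its left, z up, the work surface at z = 0. Lengths are in m, angles in rad, forces in N, time in s.
With the tool pointing down it reaches from about 0.325 to 0.9 m from the base axis. Payload 3.5 kg.
Tool frame: the origin (TCP) lies midway between the tips of the shut fingers; the grasp point (between the pads) lies 19 mm behind it; z points along the fingers, y is the line along which they close (so a half turn about z gives the same grasp; the last joint's range is limited). The gripper opens to 85 mm and grips with 20 to 120 N. Pads are 22 mm wide; open, the fingers measure 114 mm over their backs; the gripper's body (76 mm by 85 mm) begins 54 mm behind the grasp point. The pads swing forward as they close: fully open they stand 13 mm farther back than shut.
Start: joints at [-1.286, 0.276, -0.026, 1.268, 0, 1.467], TCP at [0.236, -0.579, 0.195] pointing down, gripper open.
Joint ranges: [-3.12, 3.12], [-0.85, 1.88], [-1.08, 1.24], [-1.95, 2.15], [-1.57, 1.53], [-3.14, 3.14]. Speed limits (rad/s): [2.57, 2.57, 3.14, 3.14, 3.14, 3.14].

## Interface

Orientations are given as a unit quaternion [x, y, z, w].
In Python, from plant import monitor, cams, sign_off gives the robot as it stands.
- The arm moves only by the shell command python3 -m creep 'ROWS' [OPENING] [FORCE]. ROWS is JSON, a list of rows, each an object with "xyz": the shift along the world's x, y, z each as a share of 0.4 m, from -1 to 1, a list of three; "rot": the turn, a rotation vector about the world's x, y, z each as a share of 2 pi rad, from -1 to 1, a list of three. A call has 1 to 5 rows; each row is the pose to reach, as a shift and turn from the pose commanded when the call began, turning the shorter way round; what a row does not reach only later rows make up. A row lasts 1/10 s, in which the tool goes at most 50 mm and 8.59 degrees, less where a joint would pass 70% of its speed; a pose out of reach is approached as far as the arm can. A call with a number of a shift or a turn outside -1 to 1 is refused whole. A call with a gripper value outside its range is refused whole. OPENING is the closure, from -1 (fully open) to 1 (shut), set as the call begins (- or left out, the last holds). The fingers move at their own pace and stop on an object; FORCE is the grip in N (left out, the last holds). Time passes only in rows, so rows that repeat a pose let the fingers close. It gives the time, the measured TCP pose, the force, the opening and the grip force at its end, in the units of the state.
- monitor.sense(): the state, without advancing time (a new reading comes with each control period).
- cams.capture(name): name is "scene" or "top"; returns the picture (480x640x3 uint8, blue, green, red); there is no depth.
- cams.camera_params(name): a dict with "fx", "fy", "cx", "cy" (pixels), "R" (3x3) and "t" (3): a world point X has camera coordinates R X + t. Camera axes: x right, y down, z forward; pixel columns grow to the right and rows downward; lengths in m; the calibration is good to about 2 mm. A picture is of the moment at which its call begins. camera_params takes no time and is no camera call.
- sign_off(): hands the job in; it is judged then, once.
Trained networks look in the newest picture that a camera, given by its name, has taken for a name from the list of things; names that differ only in an ending like _2 or _b are one class to them, and where a whole thing is asked for, a point or a joint stands for the part that bears it (a point fixed in the world has none). Each returns a list of dicts, best first, with "p" (0 to 1); they miss things now and then, are a little off and sometimes report something else, mostly with a low value. They report only what shows in the picture. A call takes as long as a camera call.
- cams.silhouettes(thing, camera): "mask" (480x640 bool, what is visible of it) and "box" ([left, top, right, bottom] in pixels, round what is visible of it).
The state is a dict: "t": time; "joint_positions": joint angles; "dq": joint speeds; "effort": joint torques, N m; "ee_pos": TCP position; "eef_rot": TCP orientation; "wrist_force": force on the tool from outside, world axes, zero at the start; "ft_torque": the same for the moment, N m; "width": opening from 0.0 (shut) to 1.0 (fully open); "gripper_force": force on a finger pad.
Only numpy, scipy, OpenCV 4.12 (cv2) and the standard library are available. Lean on these libraries where they do the work, as an engineer would, in place of code of your own. Each camera call takes 0.05 s, during which the arm holds its last target. There are 200 camera calls.

## Working session

There is one attempt and no reset: what is moved stays moved. The work goes in short steps, Python scripts to look and compute and a shell command to move; the robot and the scene stay as the last step left them, time stands still between calls to the robot, and variables do not carry over. Pictures are saved under pics/ and viewed, at most 10 in all, crops included, and the job is handed in when it is done.

```bash
mkdir -p pics; ls; cat > a.py <<'E'
import cv2,numpy as np
from plant import monitor,cams
for c in ("top","scene"):
    cv2.imwrite(f"pics/{c}0.png",cams.capture(c))
    p=cams.camera_params(c);print(c,{k:np.round(v,3).tolist() for k,v in p.items()})
    for n in ("cover_120","cover_100","cover_140","enclosure"):
        for d in cams.silhouettes(n,c)[:3]:
            r=cv2.minAreaRect(np.argwhere(d["mask"])[:,::-1].astype(np.float32))
            print(n,round(d["p"],2),d["box"],np.round(r[0],1),np.round(r[1],1),round(r[2],1))
print(monitor.sense())
E
python3 a.py
```

```text
pics
top {'fx': 615.603, 'fy': 615.603, 'cx': 318.538, 'cy': 233.698, 'R': [[0.016, -1.0, 0.022], [-0.992, -0.019, -0.122], [0.122, -0.02, -0.992]], 't': [0.051, 0.554, 1.239]}
cover_120 0.75 [367.0, 240.2, 408.4, 306.5] [386.1 274.7] [29.1 55.7] 18.4
cover_120 0.73 [475.1, 212.9, 512.3, 263.7] [495.2 237.2] [47.2 28.6] 79.7
cover_100 0.75 [367.0, 240.2, 408.4, 306.5] [386.1 274.7] [29.1 55.7] 18.4
cover_100 0.73 [475.1, 212.9, 512.3, 263.7] [495.2 237.2] [47.2 28.6] 79.7
cover_140 0.75 [367.0, 240.2, 408.4, 306.5] [386.1 274.7] [29.1 55.7] 18.4
cover_140 0.73 [475.1, 212.9, 512.3, 263.7] [495.2 237.2] [47.2 28.6] 79.7
scene {'fx': 604.153, 'fy': 604.153, 'cx': 314.016, 'cy': 245.28, 'R': [[-0.357, 0.934, 0.02], [0.71, 0.285, -0.644], [-0.607, -0.216, -0.765]], 't': [0.154, -0.385, 1.868]}
cover_120 0.85 [258.7, 199.0, 300.3, 232.1] [279.7 216.6] [22.3 44. ] 50.2
cover_120 0.65 [222.9, 229.9, 278.0, 277.8] [248. 252.] [24.  54.7] 43.5
cover_120 0.59 [170.0, 196.9, 200.8, 230.3] [186.5 214.7] [22.8 35.3] 25.0
cover_100 0.85 [258.7, 199.0, 300.3, 232.1] [279.7 216.6] [22.3 44. ] 50.2
c
[... 535 characters left out ...]
_positions': array([-1.28639248e+00,  2.76423401e-01, -2.64233320e-02,  1.26799858e+00,
        1.36654414e-05,  1.46739620e+00]), 'dq': array([ 7.19650282e-04, -7.47314773e-05,  1.11687916e-03,  2.78417949e-04,
       -7.50716190e-04, -3.03924961e-04]), 'effort': array([-2.87000348e-04, -4.44993711e+01,  2.95206159e+01,  2.97549639e-03,
       -1.29858504e-04, -6.76150293e-06]), 'ee_pos': array([ 0.23633824, -0.57857575,  0.19518773]), 'eef_rot': array([ 9.81259836e-01,  1.92689214e-01,  4.59097788e-06, -2.50118639e-05]), 'wrist_force': array([0.41519638, 0.68874874, 0.1365845 ]), 'ft_torque': array([-0.02133599,  0.00950462, -0.02086076]), 'gripper_force': 0.0, 'width': 0.9971206732519374}
```

```bash
python3 - <<'E'
import cv2
a=cv2.imread("pics/top0.png")[120:400,220:600];cv2.imwrite("pics/topc.png",cv2.resize(a,None,fx=2,fy=2,interpolation=3))
E
```

```text
(no output)
```

View pics/topc.png

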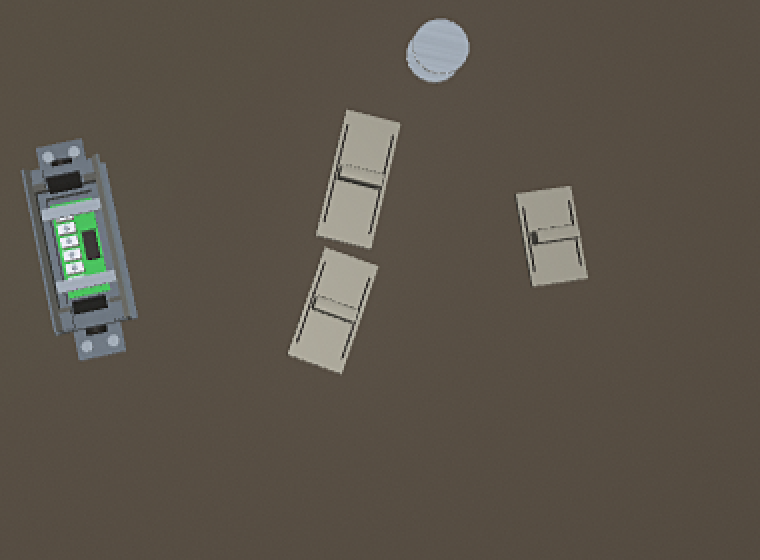

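View pics/scene0.png

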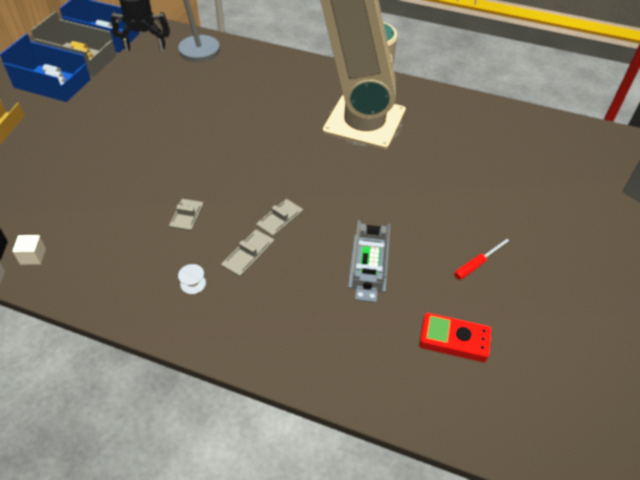

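The top crop shows three beige covers. The longest, 140 mm, is at crop (358,178). The 120 mm is just below it at (333,310), full-picture (386,275). The 100 mm is at (552,236) and the enclosure at (80,250). The scene picture agrees, with the screwdriver and multimeter well beyond the enclosure. Next I'll measure both closely.

```bash
cat > h.py <<'E'
import cv2,numpy as np
from plant import monitor,cams
def proj(X,p):
    c=np.atleast_2d(X)@np.array(p["R"]).T+np.array(p["t"]);return np.c_[p["fx"]*c[:,0]/c[:,2]+p["cx"],p["fy"]*c[:,1]/c[:,2]+p["cy"]]
def back(uv,p,z):
    uv=np.atleast_2d(uv);R=np.array(p["R"]);o=-R.T@np.array(p["t"])
    d=np.c_[(uv[:,0]-p["cx"])/p["fx"],(uv[:,1]-p["cy"])/p["fy"],np.ones(len(uv))]@R
    return o+d*((z-o[2])/d[:,2])[:,None]
E
cat > b.py <<'E'
from h import *
a=cv2.imread("pics/top0.png");s=cv2.imread("pics/scene0.png")
# covers: colour segmentation, back-projected to plate top
for c,im,box in (("top",a,(365,235,412,312)),("top",a,(374,170,424,246)),("scene",s,(255,195,306,237)),("scene",s,(218,230,278,278))):
    p=cams.camera_params(c);x0,y0,x1,y1=box
    r=im[y0:y1,x0:x1];g=cv2.resize(r,None,fx=4,fy=4,interpolation=cv2.INTER_CUBIC)
    gr=cv2.cvtColor(g,cv2.COLOR_BGR2GRAY);_,m=cv2.threshold(gr,0,255,cv2.THRESH_OTSU)
    cs=max(cv2.findContours(m,0,2)[0],key=cv2.contourArea)[:,0]
    uv=(cs+.5)/4-.5+[x0,y0]
    w=back(uv,p,.004)
    rc=cv2.minAreaRect((w[:,:2]*1000).astype(np.float32));print(c,rc)
A=cv2.resize(a[185:305,225:295],None,fx=5,fy=5,interpolation=3);S=cv2.resize(s[210:310,335:405],None,fx=6,fy=6,interpolation=3)
cv2.imwrite("pics/enc.png",np.hstack([A,cv2.resize(S,None,fx=1,fy=1)]) if A.shape[0]==S.shape[0] else A)
E
python3 b.py
```

```text
top ((472.43243408203125, -83.27394104003906), (61.177677154541016, 121.15503692626953), 70.90956115722656)
top ((612.6345825195312, -110.03326416015625), (60.839481353759766, 141.4250030517578), 76.68258666992188)
scene ((498.68682861328125, -93.0524673461914), (61.3275146484375, 62.14397048950195), 71.7211685180664)
scene ((609.9747924804688, -112.37952423095703), (67.07779693603516, 143.02565002441406), 76.70824432373047)
```

View pics/enc.png

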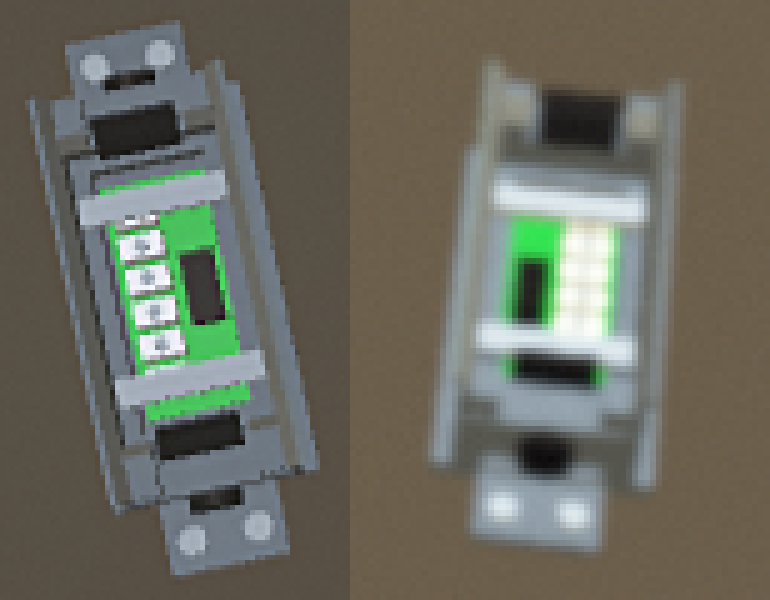

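The left half (top camera) shows tab corners at about (65,45), (180,22), (172,574), (288,550). Rest bars are at (152,198) and (190,378), and wall-top ends at (35,100), (222,66), (118,512), (314,470). The clips are the black pieces. I'll back-project these and see how well they agree.

```bash
cat > c.py <<'E'
from h import *
p=cams.camera_params("top");q=cams.camera_params("scene")
T=lambda L:np.array(L)/5-.4+[225,185]
S=lambda L:(np.array(L)-[350,0])/6-.417+[335,210]
def rep(n,uv,c,z):
    w=back(uv,c,z)*1000;k=len(w)//2
    a,b=w[:k].mean(0),w[k:].mean(0);d=a-b
    print(n,np.round(w.mean(0),1),"len",round(np.linalg.norm(d),1),"yaw",round(np.degrees(np.arctan2(d[1],d[0])),1))
rep("tabs",T([(65,45),(180,22),(172,574),(288,550)]),p,.003)
rep("bolts",T([(95,68),(160,53),(192,541),(259,526)]),p,.004)
rep("bars",T([(152,198),(190,378)]),p,.0355)
rep("walls",T([(35,100),(222,66),(118,512),(314,470)]),p,.064)
rep("clip",T([(135,128),(200,435)]),p,.055)
rep("s bars",S([(570,202),(555,345)]),q,.0355)
rep("s walls",S([(492,62),(676,82),(440,465),(645,488)]),q,.064)
E
python3 c.py
```

```text
tabs [533.2 183.8   3. ] len 228.8 yaw 13.0
bolts [533.2 183.6   4. ] len 204.8 yaw 13.2
bars [532.8 183.4  35.5] len 76.2 yaw 13.4
walls [530.6 180.8  64. ] len 168.8 yaw 13.6
clip [533.5 183.5  55. ] len 128.0 yaw 13.4
s bars [533.9 185.   35.5] len 76.0 yaw -167.1
s walls [553.2 188.9  64. ] len 210.0 yaw -167.0
```

```bash
R='{"xyz":[0.27,0.566,0],"rot":[0,0,0.0667]}'; python3 -m creep '[{"xyz":[0.27,0.566,0],"rot":[0,0,0.0667]},{"xyz":[0.27,0.566,0],"rot":[0,0,0.0667]},{"xyz":[0.27,0.566,0],"rot":[0,0,0.0667]},{"xyz":[0.27,0.566,0],"rot":[0,0,0.0667]},{"xyz":[0.27,0.566,0],"rot":[0,0,0.0667]}]' -1; python3 -m creep '[{"xyz":[0.27,0.566,0],"rot":[0,0,0.0686]},{"xyz":[0.27,0.566,0],"rot":[0,0,0.0686]},{"xyz":[0.27,0.566,0],"rot":[0,0,0.0686]},{"xyz":[0.27,0.566,0],"rot":[0,0,0.0686]},{"xyz":[0.27,0.566,0],"rot":[0,0,0.0686]}]'
```

```text
t: 1.0
ee_pos: [0.3445, -0.3513, 0.1954]
eef_rot: [0.92, 0.392, 0.0, 0.0]
wrist_force: [1.4, -0.1, 0.6]
width: 0.999
gripper_force: 0.0
t: 1.5
ee_pos: [0.4523, -0.1255, 0.1957]
eef_rot: [0.815, 0.58, 0.0, 0.001]
wrist_force: [1.0, -0.4, 0.2]
width: 1.001
gripper_force: 0.0
```

```bash
python3 -m creep '[{"xyz":[0.05,0.105,0],"rot":[0,0,0]},{"xyz":[0.05,0.105,-0.12],"rot":[0,0,0]},{"xyz":[0.05,0.105,-0.24],"rot":[0,0,0]},{"xyz":[0.05,0.105,-0.34],"rot":[0,0,0]},{"xyz":[0.05,0.105,-0.34],"rot":[0,0,0]}]'; python3 - <<'E'
from h import *
im=cams.capture("scene");cv2.imwrite("pics/g1.png",cv2.resize(im[140:300,180:380],None,fx=3,fy=3,interpolation=3))
E
```

```text
t: 2.0
ee_pos: [0.4658, -0.0831, 0.0541]
eef_rot: [0.814, 0.58, -0.004, -0.005]
wrist_force: [-2.3, -0.2, 0.9]
width: 0.999
gripper_force: 0.0
```

View pics/g1.png

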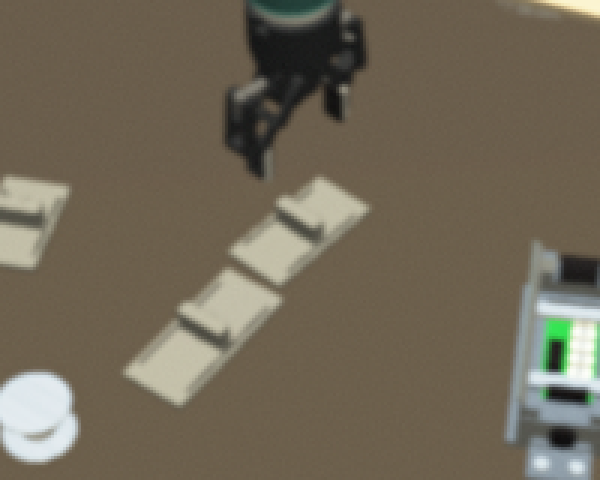

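The gripper looks higher than expected: fingertips at crop (265,170) and (340,115), cover centre near (300,230). I'll compare with the projected pose.

```bash
python3 - <<'E'
from h import *
q=cams.camera_params("scene");s=monitor.sense();print(s["t"],s["ee_pos"],s["dq"].round(3))
e=s["ee_pos"];d=np.array([np.cos(-.333),np.sin(-.333),0])*.0425
for X in (e,e+[0,0,.013]+d,e+[0,0,.013]-d,[.4724,-.0833,.005]): print(((proj(X,q)-[180,140])*3).round())
print(((proj([[.4724,-.0833,.029]],q)-[180,140])*3).round())
E
```

```text
2.05 [ 0.46857925 -0.08422716  0.05713051] [-0.007 -0.043  0.085  0.01  -0.    -0.   ]
[[296. 184.]]
[[262. 201.]]
[[329. 147.]]
[[297. 229.]]
[[297. 210.]]
```

```bash
python3 - <<'E'
from h import *
im=cams.capture("scene");a=im[140:300,180:380]
im=cams.capture("top");b=im[170:330,300:500]
cv2.imwrite("pics/g2.png",cv2.resize(np.hstack([a,b]),None,fx=2,fy=2,interpolation=3))
p=cams.camera_params("top");s=monitor.sense();e=s["ee_pos"];print(e)
print(((proj([e,[.4724,-.0833,.029]],p)-[300,170])*2+[400,0]).round())
E
```

```text
[ 0.47305056 -0.08587568  0.06091586]
[[582. 205.]
 [576. 208.]]
```

View pics/g2.png

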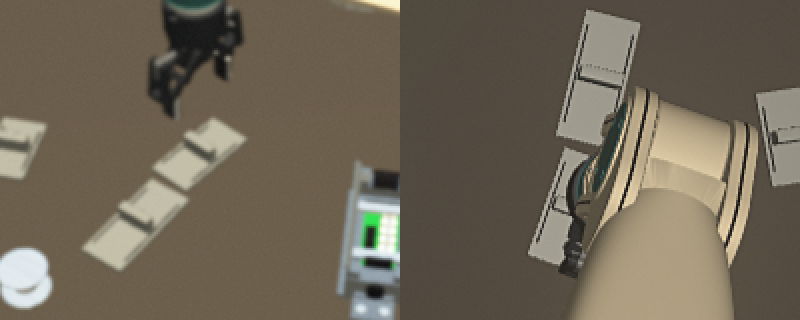

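The top view agrees in x and y. Height looks uncertain from the scene view, so I'll go down gently and check again.

```bash
python3 -m creep '[{"xyz":[0,0.004,-0.03],"rot":[0,0,0]},{"xyz":[0,0.004,-0.06],"rot":[0,0,0]},{"xyz":[0,0.004,-0.09],"rot":[0,0,0]},{"xyz":[0,0.004,-0.115],"rot":[0,0,0]},{"xyz":[0,0.004,-0.115],"rot":[0,0,0]}]';python3 - <<'E'
from h import *
cams.capture("scene");im=cams.capture("scene");a=im[140:300,180:380]
cv2.imwrite("pics/g3.png",cv2.resize(a,None,fx=3,fy=3,interpolation=3))
s=monitor.sense();print(s["ee_pos"],s["wrist_force"])
E
```

```text
t: 2.65
ee_pos: [0.4697, -0.0831, 0.0113]
eef_rot: [0.815, 0.58, -0.001, -0.002]
wrist_force: [0.1, -0.4, -1.0]
width: 0.998
gripper_force: 0.0
[ 0.47107824 -0.08356642  0.01267725] [-0.18019566 -1.07805848  0.6443598 ]
```

View pics/g3.png

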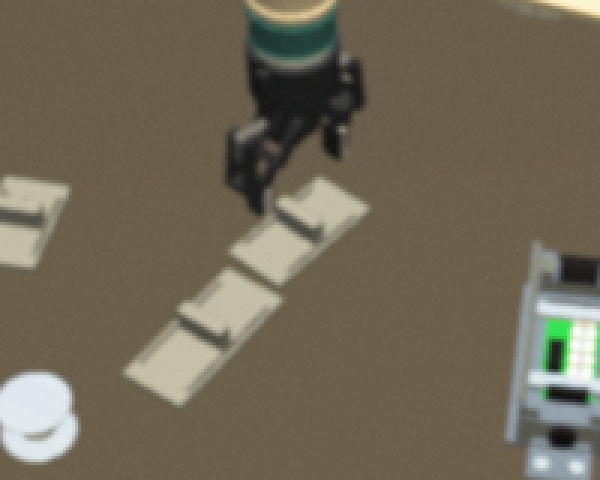

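Tips are at crop (262,210) and (335,158), straddling the rib and in line with it, though apparently high. Closing will tell, since the pads swing down as they close.

```bash
python3 -m creep '[{"xyz":[0.002,0,0],"rot":[0,0,0]},{"xyz":[0.002,0,0],"rot":[0,0,0]},{"xyz":[0.002,0,0],"rot":[0,0,0]},{"xyz":[0.002,0,0],"rot":[0,0,0]},{"xyz":[0.002,0,0],"rot":[0,0,0]}]' 1 30; python3 -m creep '[{"xyz":[0,0,0],"rot":[0,0,0]},{"xyz":[0,0,0],"rot":[0,0,0]},{"xyz":[0,0,0],"rot":[0,0,0]},{"xyz":[0,0,0],"rot":[0,0,0]},{"xyz":[0,0,0],"rot":[0,0,0]}]'
```

```text
t: 3.25
ee_pos: [0.4726, -0.0837, 0.0134]
eef_rot: [0.814, 0.58, 0.0, 0.0]
wrist_force: [0.4, -0.3, -0.1]
width: 0.141
gripper_force: 0.0
t: 3.75
ee_pos: [0.4724, -0.0837, 0.0132]
eef_rot: [0.815, 0.58, -0.0, -0.0]
wrist_force: [-0.1, 0.2, 0.0]
width: 0.001
gripper_force: 0.0
```

The grip closed on nothing, so the real height is more than the reading suggests. I'll feel for the rib top (29 mm) with shut fingers.

```bash
for i in 1 ; do python3 -m creep '[{"xyz":[0,0,-0.01],"rot":[0,0,0]},{"xyz":[0,0,-0.02],"rot":[0,0,0]},{"xyz":[0,0,-0.02],"rot":[0,0,0]}]'; done; python3 - <<'E'
from h import *
im=cams.capture("scene");q=cams.camera_params("scene")
a=cv2.imread("pics/scene0.png")
d=(np.abs(im.astype(int)-a).max(2)>40).astype(np.uint8);d[:, :200]=0;d[:,340:]=0;d[:100]=0
n,l,st,_=cv2.connectedComponentsWithStats(d);i=1+st[1:,4].argmax();pts=np.argwhere(l==i);b=pts[:,0].max();print("lowest row",b,pts[pts[:,0]>=b-1][:,1])
e=monitor.sense()["ee_pos"];print(e,proj([e,e+[0,0,.02],e+[0,0,.04]],q).round(1))
E
```

```text
t: 4.05
ee_pos: [0.4716, -0.0835, 0.0044]
eef_rot: [0.815, 0.58, -0.001, -0.001]
wrist_force: [0.4, 0.0, -0.3]
width: -0.003
gripper_force: 0.0
lowest row 209 [277 278 279 280 281 282 278 279 280]
[ 0.47176331 -0.08352291  0.00463719] [[279.1 216.1]
 [278.9 210.9]
 [278.7 205.6]]
```

Fingertip shows at row 209, which corresponds to z ≈ 0.031, so the reading is about 27 mm low. I'll continue down until touch.

```bash
python3 -m creep '[{"xyz":[0,0,-0.004],"rot":[0,0,0]},{"xyz":[0,0,-0.004],"rot":[0,0,0]}]'|grep -E 'ee_pos|wrist'; python3 -m creep '[{"xyz":[0,0,-0.004],"rot":[0,0,0]},{"xyz":[0,0,-0.004],"rot":[0,0,0]}]'|grep -E 'ee_pos|wrist'; python3 -m creep '[{"xyz":[0,0,-0.004],"rot":[0,0,0]},{"xyz":[0,0,-0.004],"rot":[0,0,0]}]'|grep -E 'ee_pos|wrist'
```

```text
ee_pos: [0.4723, -0.0837, 0.0034]
wrist_force: [0.2, -0.8, -0.2]
ee_pos: [0.4723, -0.0837, 0.0019]
wrist_force: [-0.6, 0.2, 0.3]
ee_pos: [0.4723, -0.0837, 0.0002]
wrist_force: [-0.1, -0.2, -0.1]
```

```bash
python3 -m creep '[{"xyz":[0,0,-0.004],"rot":[0,0,0]},{"xyz":[0,0,-0.004],"rot":[0,0,0]}]'|grep -E 'ee_pos|wrist'; python3 -m creep '[{"xyz":[0,0,-0.004],"rot":[0,0,0]},{"xyz":[0,0,-0.004],"rot":[0,0,0]}]'|grep -E 'ee_pos|wrist'; python3 -m creep '[{"xyz":[0,0,-0.004],"rot":[0,0,0]},{"xyz":[0,0,-0.004],"rot":[0,0,0]}]'|grep -E 'ee_pos|wrist'; python3 - <<'E'
from h import *
im=cams.capture("scene");q=cams.camera_params("scene")
a=cv2.imread("pics/scene0.png")
d=(np.abs(im.astype(int)-a).max(2)>40).astype(np.uint8);d[:, :200]=0;d[:,340:]=0;d[:100]=0
n,l,st,_=cv2.connectedComponentsWithStats(d);i=1+st[1:,4].argmax();pts=np.argwhere(l==i);b=pts[:,0].max();print("lowest row",b,pts[pts[:,0]>=b-1][:,1])
e=monitor.sense()["ee_pos"];print(e,proj([e,e+[0,0,.02],e+[0,0,.04]],q).round(1))
cv2.imwrite("pics/g4.png",cv2.resize(im[160:250,220:340],None,fx=5,fy=5,interpolation=3))
E
```

```text
ee_pos: [0.4723, -0.0837, -0.0013]
wrist_force: [-0.1, -0.5, -0.3]
ee_pos: [0.4722, -0.0837, -0.003]
wrist_force: [0.1, -0.1, -1.4]
ee_pos: [0.4722, -0.0837, -0.0046]
wrist_force: [-1.0, -0.1, 0.4]
lowest row 212 [276 277 278 279 280 281 279]
[ 0.47230517 -0.08367437 -0.00448278] [[279.  218.6]
 [278.9 213.4]
 [278.7 208.2]]
```

View pics/g4.png

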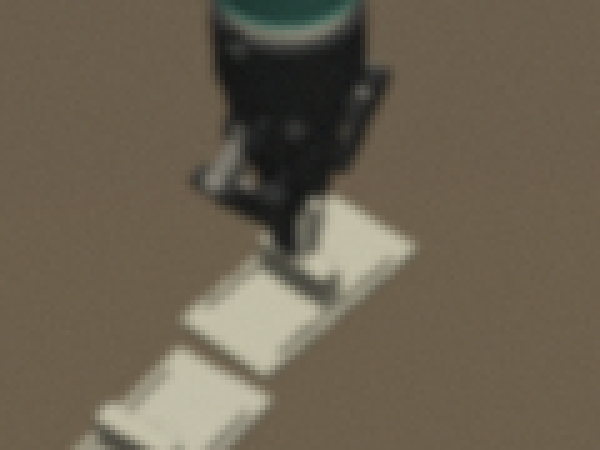

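Shut fingertips at crop (300,250), just above or behind the rib (about (300,265)). Keep descending.

```bash
for i in a; do python3 -m creep '[{"xyz":[0,0,-0.004],"rot":[0,0,0]},{"xyz":[0,0,-0.004],"rot":[0,0,0]}]'|grep -E 'ee_pos|wrist'; python3 -m creep '[{"xyz":[0,0,-0.004],"rot":[0,0,0]},{"xyz":[0,0,-0.004],"rot":[0,0,0]}]'|grep -E 'ee_pos|wrist'; python3 -m creep '[{"xyz":[0,0,-0.004],"rot":[0,0,0]},{"xyz":[0,0,-0.004],"rot":[0,0,0]}]'|grep -E 'ee_pos|wrist';python3 -m creep '[{"xyz":[0,0,-0.004],"rot":[0,0,0]},{"xyz":[0,0,-0.004],"rot":[0,0,0]}]'|grep -E 'ee_pos|wrist'; done
```

```text
ee_pos: [0.4722, -0.0836, -0.0062]
wrist_force: [-0.1, -0.3, 0.5]
ee_pos: [0.4726, -0.0838, -0.007]
wrist_force: [-2.3, 0.8, 5.3]
ee_pos: [0.4727, -0.0838, -0.0071]
wrist_force: [-5.9, 2.3, 18.3]
ee_pos: [0.4727, -0.0838, -0.0072]
wrist_force: [-9.0, 2.7, 31.5]
```

Contact is at reported z ≈ -0.0067, which should be the rib top at 29 mm. So true height ≈ reading + 0.036. Lift, open, go down around the rib and close.

```bash
python3 -m creep '[{"xyz":[0,0,0.04],"rot":[0,0,0]},{"xyz":[0,0,0.075],"rot":[0,0,0]},{"xyz":[0,0,0.075],"rot":[0,0,0]},{"xyz":[0,0,0.075],"rot":[0,0,0]},{"xyz":[0,0,0.075],"rot":[0,0,0]}]' -1|grep -E 'ee_pos|wrist|width';python3 -m creep '[{"xyz":[0,0,0],"rot":[0,0,0]},{"xyz":[0,0,0],"rot":[0,0,0]},{"xyz":[0,0,-0.03],"rot":[0,0,0]},{"xyz":[0,0,-0.07],"rot":[0,0,0]},{"xyz":[0,0,-0.07],"rot":[0,0,0]}]'|grep -E 'ee_pos|wrist|width'; python3 -m creep '[{"xyz":[0,0,-0.02],"rot":[0,0,0]},{"xyz":[0,0,-0.04],"rot":[0,0,0]},{"xyz":[0,0,-0.05],"rot":[0,0,0]},{"xyz":[0,0,-0.05],"rot":[0,0,0]}]'|grep -E 'ee_pos|wrist|width'
```

```text
ee_pos: [0.4716, -0.0835, 0.0183]
wrist_force: [-1.0, -0.2, -0.4]
width: 0.849
ee_pos: [0.4698, -0.0829, -0.0113]
wrist_force: [-1.0, -0.1, -0.7]
width: 0.999
ee_pos: [0.4718, -0.0835, -0.0295]
wrist_force: [0.8, 1.2, 0.4]
width: 1.0
```

```bash
python3 -m creep '[{"xyz":[0,0,0],"rot":[0,0,0]},{"xyz":[0,0,0],"rot":[0,0,0]},{"xyz":[0,0,0],"rot":[0,0,0]},{"xyz":[0,0,0],"rot":[0,0,0]},{"xyz":[0,0,0],"rot":[0,0,0]}]' 1 40|grep -E 'ee_pos|wrist|width|grip';python3 -m creep '[{"xyz":[0,0,0],"rot":[0,0,0]},{"xyz":[0,0,0],"rot":[0,0,0]},{"xyz":[0,0,0],"rot":[0,0,0]},{"xyz":[0,0,0],"rot":[0,0,0]},{"xyz":[0,0,0],"rot":[0,0,0]}]'
```

```text
ee_pos: [0.4725, -0.0837, -0.0284]
wrist_force: [-5.9, 1.5, 6.9]
width: 0.156
gripper_force: 39.7
t: 8.55
ee_pos: [0.4728, -0.0838, -0.0285]
eef_rot: [0.814, 0.58, 0.0, 0.0]
wrist_force: [-1.2, -0.1, 5.0]
width: 0.15
gripper_force: 39.8
```

Gripped at 13 mm width, 40 N. Cover underside = reading + 0.0285. Lift, carry by (0.061, 0.267) m and turn +32.3°.

```bash
python3 -m creep '[{"xyz":[0,0,0.05],"rot":[0,0,0]},{"xyz":[0,0,0.15],"rot":[0,0,0]},{"xyz":[0,0,0.25],"rot":[0,0,0]},{"xyz":[0,0,0.29],"rot":[0,0,0]},{"xyz":[0,0,0.29],"rot":[0,0,0]}]'|grep -E 'ee_pos|wrist|width';python3 -m creep '[{"xyz":[0.025,0.11,0],"rot":[0,0,0.015]},{"xyz":[0.05,0.22,0],"rot":[0,0,0.03]},{"xyz":[0.075,0.33,0],"rot":[0,0,0.045]},{"xyz":[0.1,0.44,0],"rot":[0,0,0.06]},{"xyz":[0.12,0.53,0],"rot":[0,0,0.075]}]'|grep -E 'ee_pos|wrist|width'; python3 -m creep '[{"xyz":[0.016,0.07,0],"rot":[0,0,0.0075]},{"xyz":[0.032,0.137,0],"rot":[0,0,0.0147]},{"xyz":[0.032,0.137,0],"rot":[0,0,0.0147]},{"xyz":[0.032,0.137,0],"rot":[0,0,0.0147]},{"xyz":[0.032,0.137,0],"rot":[0,0,0.0147]}]'; python3 - <<'E'
from h import *
im=cams.capture("scene");a=im[170:320,300:440]
t=cams.capture("top");b=t[165:315,200:340]
cv2.imwrite("pics/g5.png",cv2.resize(np.hstack([a,b]),None,fx=2.8,fy=2.8,interpolation=3))
print(monitor.sense()["ee_pos"])
E
```

```text
ee_pos: [0.4745, -0.0844, 0.0895]
wrist_force: [0.8, -0.3, -1.7]
width: 0.154
ee_pos: [0.5186, 0.1303, 0.0846]
wrist_force: [0.6, -0.5, -1.4]
width: 0.154
t: 10.05
ee_pos: [0.5316, 0.1821, 0.0856]
eef_rot: [0.621, 0.784, -0.001, -0.001]
wrist_force: [-0.4, -0.1, -1.4]
width: 0.15
gripper_force: 39.3
[0.53230122 0.18195709 0.08639336]
```

View pics/g5.png

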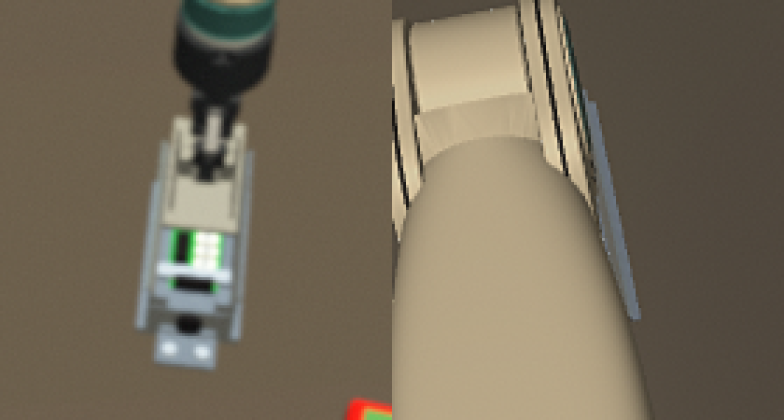

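The cover hangs level over the enclosure and looks aligned. Its near-edge corners are at scene crop (163,222) and (240,230), far ones at about (176,120) and (243,130). The enclosure is directly below. Numeric check:

```bash
python3 - <<'E'
from h import *
q=cams.camera_params("scene")
im=cv2.imread("pics/g5.png")
U=np.array([(163,222),(240,230),(176,120),(243,130)])/2.8-.32+[300,170]
w=back(U,q,.120)*1000;print(w.round(1).tolist(),w.mean(0))
d=w[:2].mean(0)-w[2:].mean(0);print(np.hypot(*d[:2]),np.degrees(np.arctan2(d[1],d[0])))
c,s=np.cos(np.radians(13.2)),np.sin(np.radians(13.2))
M=lambda L:[np.array([532.5+c*x-s*y,182.5+s*x+c*y,120])/1000 for x,y in L]
print(((proj(M([(60,-30),(60,30),(-60,-30),(-60,30)]),q)-[300,170]+.32)*2.8).round())
print(monitor.sense()["joint_positions"].round(2))
E
```

```text
[[596.0, 167.5, 120.0], [580.7, 228.4, 120.0], [483.5, 142.2, 120.0], [473.2, 199.1, 120.0]] [533.35413853 184.28783533 120.        ]
113.35459389500717 13.947036238206518
[[162. 223.]
 [235. 232.]
 [174. 117.]
 [244. 125.]]
[ 0.21  0.25 -0.3   1.02 -0.    1.56]
```

```bash
python3 -m creep '[{"xyz":[0,0.001,-0.04],"rot":[0,0,0]},{"xyz":[0,0.001,-0.08],"rot":[0,0,0]},{"xyz":[0,0.001,-0.11],"rot":[0,0,0]},{"xyz":[0,0.001,-0.125],"rot":[0,0,0]},{"xyz":[0,0.001,-0.125],"rot":[0,0,0]}]'|grep -E 'ee_pos|wrist';python3 -m creep '[{"xyz":[0,0,-0.004],"rot":[0,0,0]},{"xyz":[0,0,-0.008],"rot":[0,0,0]},{"xyz":[0,0,-0.008],"rot":[0,0,0]}]'|grep -E 'ee_pos|wrist';python3 -m creep '[{"xyz":[0,0,-0.004],"rot":[0,0,0]},{"xyz":[0,0,-0.008],"rot":[0,0,0]},{"xyz":[0,0,-0.008],"rot":[0,0,0]}]'|grep -E 'ee_pos|wrist'
```

```text
ee_pos: [0.5322, 0.1829, 0.0362]
wrist_force: [-0.2, -0.3, -1.2]
ee_pos: [0.5336, 0.1836, 0.0344]
wrist_force: [0.4, -0.1, -0.7]
ee_pos: [0.533, 0.1835, 0.0306]
wrist_force: [0.6, -0.4, -1.3]
```

```bash
python3 -m creep '[{"xyz":[0,0,-0.004],"rot":[0,0,0]},{"xyz":[0,0,-0.004],"rot":[0,0,0]}]'|grep -E 'ee_pos|wrist';python3 -m creep '[{"xyz":[0,0,-0.004],"rot":[0,0,0]},{"xyz":[0,0,-0.004],"rot":[0,0,0]}]'|grep -E 'ee_pos|wrist';python3 -m creep '[{"xyz":[0,0,-0.003],"rot":[0,0,0]},{"xyz":[0,0,-0.003],"rot":[0,0,0]}]'|grep -E 'ee_pos|wrist'; python3 -c "
from h import *
print(monitor.sense()['ft_torque'])"
```

```text
ee_pos: [0.5329, 0.1835, 0.0292]
wrist_force: [-0.6, -0.1, 0.2]
ee_pos: [0.5328, 0.1834, 0.0279]
wrist_force: [-3.3, -0.4, 5.0]
ee_pos: [0.533, 0.1835, 0.0269]
wrist_force: [-3.7, -0.8, 6.0]
[-0.08899652  0.49349682 -0.0093073 ]
```

```bash
python3 -m creep '[{"xyz":[-0.002,-0.0005,0],"rot":[0,0,0]},{"xyz":[-0.002,-0.0005,0],"rot":[0,0,0]},{"xyz":[-0.002,-0.0005,0],"rot":[0,0,0]}]'|grep -E 'ee_pos|wrist';python3 -m creep '[{"xyz":[0,0,-0.002],"rot":[0,0,0]},{"xyz":[0,0,-0.002],"rot":[0,0,0]}]'|grep -E 'ee_pos|wrist'; python3 -c "
from h import *
print(monitor.sense()['ft_torque'])"
```

```text
ee_pos: [0.5324, 0.1833, 0.027]
wrist_force: [-4.0, -1.0, 5.9]
ee_pos: [0.5327, 0.1834, 0.0264]
wrist_force: [-3.0, -0.8, 5.4]
[-0.07789009  0.46306699  0.01404728]
```

```bash
python3 -m creep '[{"xyz":[-0.004,-0.001,0],"rot":[0,0,0]},{"xyz":[-0.004,-0.001,0],"rot":[0,0,0]},{"xyz":[-0.004,-0.001,0],"rot":[0,0,0]}]'|grep -E 'ee_pos|wrist'; python3 -c "
from h import *
print(monitor.sense()['ft_torque'])"
```

```text
ee_pos: [0.5322, 0.1833, 0.0263]
wrist_force: [-0.8, 0.1, 4.8]
[ 0.11101072 -0.22937389  0.04975132]
```

Forces are balanced and centred. Open part-way and lift off.

```bash
python3 -m creep '[{"xyz":[0,0,0],"rot":[0,0,0]},{"xyz":[0,0,0],"rot":[0,0,0]},{"xyz":[0,0,0],"rot":[0,0,0]},{"xyz":[0,0,0],"rot":[0,0,0]},{"xyz":[0,0,0],"rot":[0,0,0]}]' 0.3|grep -E 'ee_pos|wrist|width';python3 -m creep '[{"xyz":[0,0,0.03],"rot":[0,0,0]},{"xyz":[0,0,0.08],"rot":[0,0,0]},{"xyz":[0,0,0.15],"rot":[0,0,0]},{"xyz":[0,0,0.15],"rot":[0,0,0]},{"xyz":[0,0,0.15],"rot":[0,0,0]}]'; python3 - <<'E'
from h import *
im=cams.capture("scene");a=im[190:310,310:430]
cv2.imwrite("pics/g6.png",cv2.resize(a,None,fx=4.5,fy=4.5,interpolation=3))
E
```

```text
ee_pos: [0.5305, 0.1828, 0.0253]
wrist_force: [-0.3, -0.4, -0.3]
width: 0.351
t: 13.65
ee_pos: [0.5319, 0.1831, 0.0871]
eef_rot: [0.621, 0.784, 0.001, 0.001]
wrist_force: [-0.4, 0.1, -0.4]
width: 0.343
gripper_force: 0.0
```

View pics/g6.png

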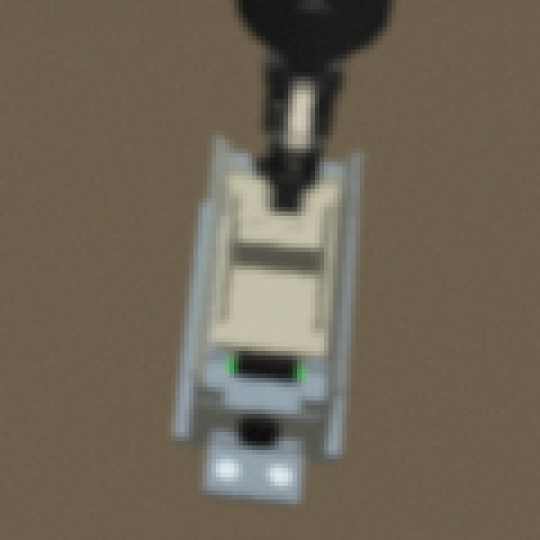

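The cover lies within the side walls. Near-end corners are at about crop (210,348) and (325,355). The gripper is clear above. Check against the expected projection.

```bash
python3 - <<'E'
from h import *
q=cams.camera_params("scene")
c,s=np.cos(np.radians(13.2)),np.sin(np.radians(13.2))
for z in (.045,.060):
  M=lambda L:[np.array([533.2+c*x-s*y,183.6+s*x+c*y,z*1000])/1000 for x,y in L]
  print(z,((proj(M([(60,-30),(60,30),(-60,-30),(-60,30)]),q)-[310,190]+.39)*4.5).round().tolist())
M=lambda L:[np.array([533.2+c*x-s*y,183.6+s*x+c*y,z])/1000 for x,y,z in L]
print("clip nose,top",((proj(M([(56,0,47),(69,0,66),(-56,0,47)]),q)-[310,190]+.39)*4.5).round().tolist())
U=np.array([(210,348),(325,355)])/4.5-.39+[310,190];print((back(U,q,.06)*1000).round(1))
E
```

```text
0.045 [[206.0, 362.0], [320.0, 375.0], [226.0, 193.0], [334.0, 205.0]]
0.06 [[208.0, 344.0], [323.0, 358.0], [228.0, 175.0], [337.0, 187.0]]
clip nose,top [[264.0, 360.0], [265.0, 357.0], [279.0, 202.0]]
[[600.6 169.8  60. ]
 [582.7 227.1  60. ]]
```

It matches a level cover at z ≈ 60 mm, centred. Next, close the fingers and go over the +x press point.

```bash
python3 -m creep '[{"xyz":[0.045,0.01,0],"rot":[0,0,0]},{"xyz":[0.0935,0.0225,0],"rot":[0,0,0]},{"xyz":[0.0935,0.0225,0],"rot":[0,0,0]},{"xyz":[0.0935,0.0225,0],"rot":[0,0,0]},{"xyz":[0.0935,0.0225,0],"rot":[0,0,0]}]' 1|grep -E 'ee_pos|width';python3 -m creep '[{"xyz":[0,0,-0.04],"rot":[0,0,0]},{"xyz":[0,0,-0.08],"rot":[0,0,0]},{"xyz":[0,0,-0.12],"rot":[0,0,0]},{"xyz":[0,0,-0.135],"rot":[0,0,0]},{"xyz":[0,0,-0.135],"rot":[0,0,0]}]'|grep -E 'ee_pos|wrist|width';python3 -m creep '[{"xyz":[0,0,-0.004],"rot":[0,0,0]},{"xyz":[0,0,-0.008],"rot":[0,0,0]},{"xyz":[0,0,-0.008],"rot":[0,0,0]}]'|grep -E 'ee_pos|wrist';python3 -m creep '[{"xyz":[0,0,-0.004],"rot":[0,0,0]},{"xyz":[0,0,-0.008],"rot":[0,0,0]},{"xyz":[0,0,-0.008],"rot":[0,0,0]}]'|grep -E 'ee_pos|wrist'
```

```text
ee_pos: [0.5664, 0.1915, 0.0846]
width: 0.001
ee_pos: [0.5662, 0.1915, 0.0304]
wrist_force: [-0.5, 0.3, 1.3]
width: -0.001
ee_pos: [0.5686, 0.192, 0.029]
wrist_force: [-0.3, 0.0, 0.8]
ee_pos: [0.5681, 0.1919, 0.025]
wrist_force: [0.0, -0.2, -0.6]
```

```bash
python3 -m creep '[{"xyz":[0,0,-0.003],"rot":[0,0,0]},{"xyz":[0,0,-0.003],"rot":[0,0,0]}]'|grep -E 'ee_pos|wrist';python3 -m creep '[{"xyz":[0,0,-0.003],"rot":[0,0,0]},{"xyz":[0,0,-0.003],"rot":[0,0,0]}]'|grep -E 'ee_pos|wrist';python3 -m creep '[{"xyz":[0,0,-0.003],"rot":[0,0,0]},{"xyz":[0,0,-0.003],"rot":[0,0,0]}]'|grep -E 'ee_pos|wrist';python3 -m creep '[{"xyz":[0,0,-0.003],"rot":[0,0,0]},{"xyz":[0,0,-0.003],"rot":[0,0,0]}]'|grep -E 'ee_pos|wrist'
```

```text
ee_pos: [0.5685, 0.192, 0.0243]
wrist_force: [-0.0, -0.0, 1.1]
ee_pos: [0.5687, 0.192, 0.0238]
wrist_force: [-2.0, -0.6, 5.5]
ee_pos: [0.5688, 0.192, 0.023]
wrist_force: [-1.9, 0.3, 8.1]
ee_pos: [0.5689, 0.192, 0.0221]
wrist_force: [-1.9, -0.6, 8.9]
```

```bash
python3 -m creep '[{"xyz":[0,0,-0.003],"rot":[0,0,0]},{"xyz":[0,0,-0.003],"rot":[0,0,0]}]'|grep -E 'ee_pos|wrist';python3 -m creep '[{"xyz":[0,0,-0.003],"rot":[0,0,0]},{"xyz":[0,0,-0.003],"rot":[0,0,0]}]'|grep -E 'ee_pos|wrist';python3 -m creep '[{"xyz":[0,0,-0.003],"rot":[0,0,0]},{"xyz":[0,0,-0.003],"rot":[0,0,0]}]'|grep -E 'ee_pos|wrist';python3 -m creep '[{"xyz":[0,0,-0.003],"rot":[0,0,0]},{"xyz":[0,0,-0.003],"rot":[0,0,0]}]'|grep -E 'ee_pos|wrist'
```

```text
ee_pos: [0.5689, 0.1921, 0.0211]
wrist_force: [-3.4, -0.1, 10.6]
ee_pos: [0.5689, 0.192, 0.0201]
wrist_force: [-2.6, -0.7, 10.0]
ee_pos: [0.569, 0.1921, 0.0182]
wrist_force: [0.4, -0.4, 0.2]
ee_pos: [0.5686, 0.192, 0.0157]
wrist_force: [-0.2, 0.1, 2.9]
```

```bash
python3 -m creep '[{"xyz":[0,0,-0.003],"rot":[0,0,0]},{"xyz":[0,0,-0.003],"rot":[0,0,0]}]'|grep -E 'ee_pos|wrist';python3 -m creep '[{"xyz":[0,0,-0.003],"rot":[0,0,0]},{"xyz":[0,0,-0.003],"rot":[0,0,0]}]'|grep -E 'ee_pos|wrist'
```

```text
ee_pos: [0.5684, 0.1919, 0.0142]
wrist_force: [0.5, 0.6, 2.1]
ee_pos: [0.5672, 0.1917, 0.0123]
wrist_force: [-0.7, 0.9, -0.2]
```

It snapped through after a 10 N peak. Continue down to the rest bar in fine steps.

```bash
python3 -m creep '[{"xyz":[0.001,0,-0.003],"rot":[0,0,0]},{"xyz":[0.001,0,-0.003],"rot":[0,0,0]}]'|grep -E 'ee_pos|wrist';python3 -m creep '[{"xyz":[0.001,0,-0.003],"rot":[0,0,0]},{"xyz":[0.001,0,-0.003],"rot":[0,0,0]}]'|grep -E 'ee_pos|wrist';python3 -m creep '[{"xyz":[0,0,-0.003],"rot":[0,0,0]},{"xyz":[0,0,-0.003],"rot":[0,0,0]}]'|grep -E 'ee_pos|wrist'
```

```text
ee_pos: [0.5679, 0.1917, 0.0113]
wrist_force: [0.7, -0.2, -0.2]
ee_pos: [0.5688, 0.1918, 0.0105]
wrist_force: [0.6, -0.1, 0.4]
ee_pos: [0.5689, 0.1918, 0.0094]
wrist_force: [-0.1, -0.8, 0.1]
```

```bash
python3 -m creep '[{"xyz":[0.001,0,-0.003],"rot":[0,0,0]},{"xyz":[0.001,0,-0.003],"rot":[0,0,0]}]'|grep -E 'ee_pos|wrist';python3 -m creep '[{"xyz":[0.001,0,-0.003],"rot":[0,0,0]},{"xyz":[0.001,0,-0.003],"rot":[0,0,0]}]'|grep -E 'ee_pos|wrist';python3 -m creep '[{"xyz":[0,0,-0.002],"rot":[0,0,0]},{"xyz":[0,0,-0.002],"rot":[0,0,0]}]'|grep -E 'ee_pos|wrist'
```

```text
ee_pos: [0.5693, 0.1918, 0.0083]
wrist_force: [-0.2, 0.7, 0.7]
ee_pos: [0.5698, 0.1919, 0.0071]
wrist_force: [-0.2, -0.5, -0.4]
ee_pos: [0.5697, 0.1919, 0.0063]
wrist_force: [0.2, 0.9, -0.2]
```

```bash
python3 -m creep '[{"xyz":[0,0,-0.0025],"rot":[0,0,0]},{"xyz":[0,0,-0.0025],"rot":[0,0,0]}]'|grep -E 'ee_pos|wrist';python3 -m creep '[{"xyz":[0,0,-0.0025],"rot":[0,0,0]},{"xyz":[0,0,-0.0025],"rot":[0,0,0]}]'|grep -E 'ee_pos|wrist';python3 -m creep '[{"xyz":[0,0,-0.0025],"rot":[0,0,0]},{"xyz":[0,0,-0.0025],"rot":[0,0,0]}]'|grep -E 'ee_pos|wrist'
```

```text
ee_pos: [0.5699, 0.1919, 0.0054]
wrist_force: [-0.3, 0.8, 0.3]
ee_pos: [0.57, 0.1919, 0.0051]
wrist_force: [-1.5, 0.3, 4.3]
ee_pos: [0.5701, 0.192, 0.0049]
wrist_force: [-3.1, -0.5, 9.9]
```

Bottomed at ≈0.0052. Build to about 20 N.

```bash
python3 -m creep '[{"xyz":[0,0,-0.0025],"rot":[0,0,0]},{"xyz":[0,0,-0.0025],"rot":[0,0,0]}]'|grep -E 'ee_pos|wrist';python3 -m creep '[{"xyz":[0,0,-0.0025],"rot":[0,0,0]},{"xyz":[0,0,-0.0025],"rot":[0,0,0]}]'|grep -E ' ee_pos|wrist|ee_pos|^t'
```

```text
ee_pos: [0.5701, 0.1919, 0.0048]
wrist_force: [-4.5, -0.5, 13.6]
t: 19.5
ee_pos: [0.5702, 0.192, 0.0047]
wrist_force: [-6.0, -0.4, 18.8]
```

End A is home: 19 N on the bar. Lift over the rib to the other press point.

```bash
python3 -m creep '[{"xyz":[0,0,0.05],"rot":[0,0,0]},{"xyz":[0,0,0.12],"rot":[0,0,0]},{"xyz":[0,0,0.17],"rot":[0,0,0]},{"xyz":[-0.09,-0.0215,0.17],"rot":[0,0,0]},{"xyz":[-0.186,-0.043,0.17],"rot":[0,0,0]}]'|grep -E 'ee_pos|width';python3 -m creep '[{"xyz":[0,0,0],"rot":[0,0,0]},{"xyz":[0,0,-0.04],"rot":[0,0,0]},{"xyz":[0,0,-0.08],"rot":[0,0,0]},{"xyz":[0,0,-0.085],"rot":[0,0,0]},{"xyz":[0,0,-0.085],"rot":[0,0,0]}]'|grep -E 'ee_pos|wrist|width'
```

```text
ee_pos: [0.4969, 0.1749, 0.0706]
width: -0.004
ee_pos: [0.495, 0.1746, 0.0349]
wrist_force: [0.2, -0.3, 0.1]
width: 0.001
```

```bash
python3 -m creep '[{"xyz":[0,0,-0.012],"rot":[0,0,0]},{"xyz":[0,0,-0.024],"rot":[0,0,0]},{"xyz":[0,0,-0.024],"rot":[0,0,0]}]'|grep -E 'ee_pos|wrist';python3 -m creep '[{"xyz":[0,0,-0.005],"rot":[0,0,0]},{"xyz":[0,0,-0.005],"rot":[0,0,0]}]'|grep -E 'ee_pos|wrist';python3 -m creep '[{"xyz":[0,0,-0.004],"rot":[0,0,0]},{"xyz":[0,0,-0.004],"rot":[0,0,0]}]'|grep -E 'ee_pos|wrist';python3 -m creep '[{"xyz":[0,0,-0.003],"rot":[0,0,0]},{"xyz":[0,0,-0.003],"rot":[0,0,0]}]'|grep -E 'ee_pos|wrist';python3 -m creep '[{"xyz":[0,0,-0.003],"rot":[0,0,0]},{"xyz":[0,0,-0.003],"rot":[0,0,0]}]'|grep -E 'ee_pos|wrist'
```

```text
ee_pos: [0.4952, 0.1746, 0.0254]
wrist_force: [0.2, 1.0, -0.0]
ee_pos: [0.4954, 0.1747, 0.0237]
wrist_force: [-0.8, -0.1, -0.4]
ee_pos: [0.4954, 0.1747, 0.0221]
wrist_force: [0.3, 0.6, -0.0]
ee_pos: [0.4953, 0.1747, 0.0209]
wrist_force: [-0.3, -0.0, 0.5]
ee_pos: [0.4953, 0.1747, 0.0197]
wrist_force: [0.2, -0.3, -0.4]
```

```bash
python3 -m creep '[{"xyz":[0,0,-0.003],"rot":[0,0,0]},{"xyz":[0,0,-0.003],"rot":[0,0,0]}]'|grep -E 'ee_pos|wrist';python3 -m creep '[{"xyz":[0,0,-0.003],"rot":[0,0,0]},{"xyz":[0,0,-0.003],"rot":[0,0,0]}]'|grep -E 'ee_pos|wrist';python3 -m creep '[{"xyz":[0,0,-0.003],"rot":[0,0,0]},{"xyz":[0,0,-0.003],"rot":[0,0,0]}]'|grep -E 'ee_pos|wrist';python3 -m creep '[{"xyz":[0,0,-0.003],"rot":[0,0,0]},{"xyz":[0,0,-0.003],"rot":[0,0,0]}]'|grep -E 'ee_pos|wrist'
```

```text
ee_pos: [0.4953, 0.1747, 0.0185]
wrist_force: [0.4, 0.2, 1.2]
ee_pos: [0.4956, 0.1747, 0.0175]
wrist_force: [-0.8, 0.5, 0.8]
ee_pos: [0.4956, 0.1747, 0.0169]
wrist_force: [-1.3, -0.2, 6.1]
ee_pos: [0.4955, 0.1747, 0.0158]
wrist_force: [-0.6, -0.4, 0.4]
```

```bash
python3 -m creep '[{"xyz":[0,0,-0.003],"rot":[0,0,0]},{"xyz":[0,0,-0.003],"rot":[0,0,0]}]'|grep -E 'ee_pos|wrist';python3 -m creep '[{"xyz":[0,0,-0.003],"rot":[0,0,0]},{"xyz":[0,0,-0.003],"rot":[0,0,0]}]'|grep -E 'ee_pos|wrist';python3 -m creep '[{"xyz":[0,0,-0.003],"rot":[0,0,0]},{"xyz":[0,0,-0.003],"rot":[0,0,0]}]'|grep -E 'ee_pos|wrist';python3 -m creep '[{"xyz":[0,0,-0.003],"rot":[0,0,0]},{"xyz":[0,0,-0.003],"rot":[0,0,0]}]'|grep -E 'ee_pos|wrist|^t'
```

```text
ee_pos: [0.4957, 0.1748, 0.0139]
wrist_force: [0.4, -0.1, 2.1]
ee_pos: [0.4955, 0.1747, 0.0125]
wrist_force: [-0.2, -0.6, 2.1]
ee_pos: [0.4953, 0.1747, 0.0112]
wrist_force: [-0.7, 0.4, 1.4]
t: 23.2
ee_pos: [0.4951, 0.1746, 0.0098]
wrist_force: [-0.4, -0.3, -0.3]
```

Through the clip. Continue in 1 mm steps to the rest bar.

```bash
python3 -m creep '[{"xyz":[0,0,-0.0025],"rot":[0,0,0]},{"xyz":[0,0,-0.0025],"rot":[0,0,0]}]'|grep -E 'ee_pos|wrist';python3 -m creep '[{"xyz":[0,0,-0.0025],"rot":[0,0,0]},{"xyz":[0,0,-0.0025],"rot":[0,0,0]}]'|grep -E 'ee_pos|wrist';python3 -m creep '[{"xyz":[0,0,-0.0025],"rot":[0,0,0]},{"xyz":[0,0,-0.0025],"rot":[0,0,0]}]'|grep -E 'ee_pos|wrist'
```

```text
ee_pos: [0.4951, 0.1746, 0.0088]
wrist_force: [0.3, -0.3, 0.2]
ee_pos: [0.4952, 0.1747, 0.008]
wrist_force: [0.1, 0.2, 0.6]
ee_pos: [0.4953, 0.1747, 0.0071]
wrist_force: [-0.1, 0.3, -0.2]
```

```bash
python3 -m creep '[{"xyz":[0,0,-0.0025],"rot":[0,0,0]},{"xyz":[0,0,-0.0025],"rot":[0,0,0]}]'|grep -E 'ee_pos|wrist';python3 -m creep '[{"xyz":[0,0,-0.0025],"rot":[0,0,0]},{"xyz":[0,0,-0.0025],"rot":[0,0,0]}]'|grep -E 'ee_pos|wrist'
```

```text
ee_pos: [0.4953, 0.1747, 0.0061]
wrist_force: [0.5, -0.2, 0.8]
ee_pos: [0.4953, 0.1747, 0.0051]
wrist_force: [-0.6, -0.6, 0.1]
```

```bash
python3 -m creep '[{"xyz":[0,0,-0.0025],"rot":[0,0,0]},{"xyz":[0,0,-0.0025],"rot":[0,0,0]}]'|grep -E 'ee_pos|wrist';python3 -m creep '[{"xyz":[0,0,-0.0025],"rot":[0,0,0]},{"xyz":[0,0,-0.0025],"rot":[0,0,0]}]'|grep -E 'ee_pos|wrist';python3 -m creep '[{"xyz":[0,0,-0.0025],"rot":[0,0,0]},{"xyz":[0,0,-0.0025],"rot":[0,0,0]}]'|grep -E 'ee_pos|wrist'
```

```text
ee_pos: [0.4953, 0.1746, 0.0041]
wrist_force: [-0.2, 0.3, 0.4]
ee_pos: [0.4953, 0.1747, 0.0031]
wrist_force: [0.2, 0.3, 0.5]
ee_pos: [0.4955, 0.1747, 0.0022]
wrist_force: [-0.2, -0.4, 1.7]
```

```bash
python3 -m creep '[{"xyz":[0,0,-0.0025],"rot":[0,0,0]},{"xyz":[0,0,-0.0025],"rot":[0,0,0]}]'|grep -E 'ee_pos|wrist';python3 -m creep '[{"xyz":[0,0,-0.0025],"rot":[0,0,0]},{"xyz":[0,0,-0.0025],"rot":[0,0,0]}]'|grep -E 'ee_pos|wrist'
```

```text
ee_pos: [0.4956, 0.1747, 0.0017]
wrist_force: [-0.8, -0.1, 4.9]
ee_pos: [0.4957, 0.1748, 0.0016]
wrist_force: [-3.7, -1.3, 11.4]
```

```bash
python3 -m creep '[{"xyz":[0,0,-0.0025],"rot":[0,0,0]},{"xyz":[0,0,-0.0025],"rot":[0,0,0]}]'|grep -E 'ee_pos|wrist';python3 -m creep '[{"xyz":[0,0,-0.0025],"rot":[0,0,0]},{"xyz":[0,0,-0.0025],"rot":[0,0,0]}]'|grep -E 'ee_pos|wrist|^t'
```

```text
ee_pos: [0.4957, 0.1748, 0.0015]
wrist_force: [-6.5, -0.9, 18.3]
t: 25.6
ee_pos: [0.4957, 0.1748, 0.0014]
wrist_force: [-8.1, -1.7, 24.3]
```

Both ends have bottomed out, this one at 24 N. Lift well clear and check with the last picture.

```bash
python3 -m creep '[{"xyz":[0,0,0.05],"rot":[0,0,0]},{"xyz":[0,0,0.12],"rot":[0,0,0]},{"xyz":[0,0,0.24],"rot":[0,0,0]},{"xyz":[0,0,0.36],"rot":[0,0,0]},{"xyz":[0,0,0.4],"rot":[0,0,0]}]'|grep -E 'ee_pos';python3 -m creep '[{"xyz":[0,-0.12,0],"rot":[0,0,0]},{"xyz":[0,-0.24,0],"rot":[0,0,0]},{"xyz":[0,-0.36,0],"rot":[0,0,0]},{"xyz":[0,-0.48,0],"rot":[0,0,0]},{"xyz":[0,-0.48,0],"rot":[0,0,0]}]'|grep -E 'ee_pos|wrist'; python3 - <<'E'
from h import *
im=cams.capture("scene");t=cams.capture("top")
cv2.imwrite("pics/g7.png",np.hstack([cv2.resize(im[190:310,310:430],(540,540),interpolation=3),cv2.resize(t[185:305,225:285],(260,520),interpolation=3)[:540] if 0 else cv2.resize(t[185:305,225:282],(256,540),interpolation=3)]))
q=cams.camera_params("scene");c,s=np.cos(np.radians(13.2)),np.sin(np.radians(13.2))
L=[(60,-30,37),(60,30,37)];L=[(60,-30,42),(60,30,42),(-60,-30,36.5),(-60,30,36.5)]
print(((proj([np.array([533.2+c*x-s*y,183.6+s*x+c*y,z])/1000 for x,y,z in L],q)-[310,190]+.39)*4.5).round().tolist())
E
```

```text
ee_pos: [0.4989, 0.1755, 0.1637]
ee_pos: [0.4956, -0.0222, 0.1582]
wrist_force: [-0.5, 0.8, -0.1]
[[206.0, 365.0], [319.0, 379.0], [225.0, 203.0], [332.0, 215.0]]
```

View pics/g7.png

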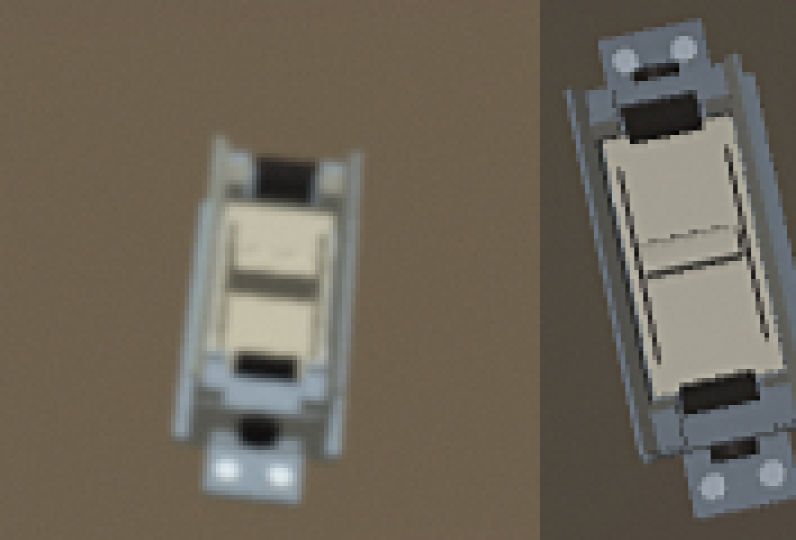

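The cover lies centred, with both black clips over its ends: (655,115) and (720,390) in the top view, (285,178) and (266,366) in the scene view. Its edges match the projected seated position, so I'm handing in.

```bash
python3 -c "
from plant import sign_off
print(sign_off())"
```

```text
the job is handed in; nothing more can be done
None
```

The 120 mm cover is seated in the enclosure with both ends under their clips; each end was felt bottoming out on its rest at about 19 N and then 24 N. The job has been handed in, but the hand-in call returned no verdict.

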